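# Dish brush out of the caddy, ready over the filter

### The job

Draw the wooden dish brush up out of the steel cutlery caddy, turn it level with its bristles facing down, and bring the bristles over the middle of the mesh filter that lies on the worktop, ready to scrub it. Finish while still holding the brush there, steady and a few centimetres clear of the filter. The brush must not touch the filter, and the caddy, filter, tumbler and storage tub must all stay where they are.

Things in the scene. Friction and masses are not known exactly. Their poses are not given: they have to be found in the camera images.
- brush: Wooden dish brush, 269 mm long, 75 g. Its x axis runs along the straight handle towards the head, y across it; bristles point to -z (level, bristles down: z straight up). Origin on the handle's centre line at the neck, 185 mm from the handle's end: there 18 mm wide in y, 13 mm thick in z, a good place to pinch across y. The 108 mm next to its end are 22 by 16 mm
- brush_end (a point): Centre of the handle's free end (185 mm from the brush's origin along -x). At the start the brush stands on this end in the caddy's middle compartment and leans about 27 degrees from upright over the caddy's +x side, bristles on the lower, overhanging side, the neck about 25 mm above the caddy's rim
- bristle_tips (a point): Centre of the face formed by the bristle tips: 58 mm along +x and 30 mm along -z from the brush's origin. The round wooden head above it is 52 mm in diameter, 12 mm thick; its edge and that of the bristle pad (about 50 mm wide) begin 32 mm from the brush's origin
- caddy: Loose steel cutlery caddy, 90 mm (its x) by 164 mm (its y), 148 mm tall, 0.55 kg, origin at the centre of its underside, open on top, three compartments side by side along y (middle one 52 mm wide, 86 mm long in x), walls 2 mm, floor 4 mm above the worktop. Only the brush stands in it
- filter: Loose dishwasher filter lying on its side: steel mesh cylinder 70 mm in diameter between two grey eight-sided plastic collars 80 mm across the flats, 122 mm long along its x axis, plus a grip bow standing out 22 mm at the +x end. Top at 80 mm above the worktop. Origin under its middle, on the worktop.
- filter_mesh (a point): Middle of the filter's mesh cylinder, on its axis, 40 mm above the worktop
- tumbler: Upright glass tumbler, 74 mm in diameter at the rim, 115 mm tall, origin at the centre of its underside; bystander
- tub: White plastic storage tub, 130 mm (its x) by 170 mm (its y), 105 mm tall, with a hinged lid standing ajar (hinged on its +x side, lid edge and knob at most about 220 mm above the worktop), origin at the centre of its underside; bystander

How it is judged (in metres and radians):
On the way:
1. the brush is drawn up out of the caddy: its handle end is above the rim and it no longer touches the caddy (height (world z) of brush_end above 0.15 m and contact force between brush and caddy below 0.05 N and contact force between brush and the fingers above 0.5 N), for 0.1 s.
At the end, for the whole second after the job is handed in: Held by the fingers only, at rest: brush level, bristles down (z axis within 22 degrees of straight up), bristle tips centred within 35 mm horizontally of the middle of the mesh and 12 to 120 mm above the filter's top (80 mm); touching nothing else; caddy and tumbler upright (angle between brush's own z axis and vertical below 0.38 rad and horizontal distance between bristle_tips and filter_mesh below 0.035 m and height (world z) of bristle_tips between 0.092 and 0.2 m and height (world z) of brush_end above 0.05 m and contact force between brush and the fingers above 0.5 N and linear speed of brush below 0.03 m/s and angular speed of brush below 0.3 rad/s and contact force between brush and caddy below 0.05 N and contact force between brush and filter below 0.05 N and contact force between brush and tumbler below 0.05 N and contact force between brush and tub below 0.05 N and angle between each of caddy, tumbler's own z axis and vertical below 0.1 rad); the arm keeps its last pose, push and grip.
It fails at once if the caddy is dragged more than 30 mm or tipped more than 14 degrees (distance of caddy from where it was at the start of the episode above 0.03 m or angle between caddy's own z axis and vertical above 0.25 rad).
It fails at once if the filter is pushed more than 10 mm, or the brush touches it (distance of filter from where it was at the start of the episode above 0.01 m or contact force between brush and filter above 0.5 N).
It fails at once if the tumbler or the tub is pushed more than 10 mm (distance of any of tumbler, tub from where it was at the start of the episode above 0.01 m).
It fails at once if the brush is dropped (its neck under 60 mm above the worktop) (height (world z) of brush below 0.06 m).
It also fails if it takes over 38 s, if anything falls off the work surface, if the arm or the gripper's body presses on something with over 40 N, if the wrist force passes 120 N, or if a joint passes its speed limit or range.

### The arm

A 6-joint arm with a two-finger parallel gripper is mounted at the origin on the work surface. World frame = base frame: x ahead of the robot, y to its left, z up, the work surface at z = 0. Lengths are in m, angles in degrees, forces in N, time in s.
With the tool pointing down it reaches from about 0.375 to 0.9 m from the base axis. Payload 3.1 kg.
Tool frame: the origin (TCP) lies at the very end of the fingers, on their centre line; the grasp point (between the pads) lies 19 mm behind it; z points along the fingers, y is the line along which they close (so a half turn about z gives the same grasp; the last joint's range is limited). The gripper opens to 87 mm and grips with 3 to 60 N. Pads are 19 mm wide; open, the fingers measure 117 mm over their backs; the gripper's body (75 mm by 190 mm) begins 51 mm behind the grasp point.
Start: joints at [-76.06, 30.224, 82.088, -0, 67.689, -10.227], TCP at [0.256, -0.57, 0.223] pointing down, gripper open.
Joint ranges: [-176.69, 176.69], [-43.24, 126.21], [12.49, 139.97], [-82, 262], [0, 151.66], [-163.58, 163.58]. Speed limits (degrees/s): [159.86, 159.86, 180, 180, 180, 180].

### API

Orientations are given as a 3x3 rotation matrix whose columns are the frame's x, y, z axes.
In Python, from rig import readout, cams, bot gives the robot as it stands.
- The arm moves only by the shell command python3 -m inch 'ROWS'. ROWS is JSON, a list of rows, each a list of 5 numbers: the shift along the world's x, y, z in cm, then the turn about the world's z in degrees, then the finger opening in cm, from 0 to 8.7. In form: [[dx, dy, dz, twist, fingers], ...]. A call has 1 to 10 rows; each row is the pose to reach, as a shift and turn from the pose commanded when the call began; what a row does not reach only later rows make up. A row lasts 1/12 s, in which the tool goes at most 41.7 mm and 7.16 degrees, less where a joint would pass 70% of its speed; a pose out of reach is approached as far as the arm can. A call with a gripper value outside its range is refused whole. The fingers move at their own pace and stop on an object; the grip force is fixed at half the most. Time passes only in rows, so rows that repeat a pose let the fingers close. It gives the time, the measured TCP pose, the force, the opening and the grip force at its end, in the units of the state.
- readout.read_state(): the state, without advancing time (a new reading comes with each control period).
- cams.capture(name): name is "scene" or "top" or "wrist"; returns a dict with "image" (384x512x3 uint8, blue, green, red), "intrinsics" (3x3 intrinsics, pixels), "xyz" and "rotation" of the camera in the world; the wrist camera has in their place "tool_from_camera" (4x4, takes a point from camera to tool coordinates, whose origin is the TCP and whose axes are the flange's). Camera axes: x right, y down, z forward; pixel columns grow to the right and rows downward; lengths in m; the calibration is good to about 2 mm. A picture is of the moment at which its call begins: read the wrist's pose just before it. There is no depth.
- bot.hand_in(): hands the job in; it is judged then, once.
The state is a dict: "time_s": time; "joint_positions": joint angles; "qvel": joint speeds; "tau": joint torques, N m; "position": TCP position; "tcp_rot": TCP orientation; "force": force on the tool from outside, world axes, zero at the start; "moment": the same for the moment, N m; "opening": opening from 0.0 (shut) to 1.0 (fully open); "grasp_force": force on a finger pad.
Only numpy, scipy, OpenCV 4.12 (cv2) and the standard library are available. Lean on these libraries where they do the work, as an engineer would, in place of code of your own. Each camera call takes 0.05 s, during which the arm holds its last target. There are 200 camera calls.

## Working session

There is one attempt and no reset: what is moved stays moved. The work goes in short steps, Python scripts to look and compute and a shell command to move; the robot and the scene stay as the last step left them, time stands still between calls to the robot, and variables do not carry over. Pictures are saved under pics/ and viewed, at most 12 in all, crops included, and the job is handed in when it is done.

```bash
ls; mkdir -p pics; python3 - <<'E'
from rig import readout, cams
import cv2,numpy as np
s=readout.read_state();print(s)
for n in("scene","top"):
    c=cams.capture(n);cv2.imwrite(f"pics/{n}0.png",c["image"]);print(n,c["intrinsics"],c["xyz"],c["rotation"])
E
```

```text
pics
{'time_s': 0.0, 'joint_positions': array([-7.60600611e+01,  3.02791343e+01,  8.21564603e+01, -5.76954588e-04,
        6.76899567e+01, -1.02257770e+01]), 'qvel': array([ 0.03469062, -0.00904966,  0.02594544,  0.01447682, -0.02496661,
       -0.04537656]), 'tau': array([-9.10155177e-05, -4.40048718e+01, -1.76594317e+01,  6.32740441e-02,
        5.81350189e-02, -1.59562037e-04]), 'position': array([ 0.2557193 , -0.56948219,  0.22156943]), 'tcp_rot': array([[ 9.12363771e-01,  4.09380093e-01, -5.36931292e-04],
       [ 4.09380269e-01, -9.12361377e-01,  2.12450061e-03],
       [ 3.79852886e-04, -2.15812647e-03, -9.99997599e-01]]), 'force': array([-0.43193194,  0.1197654 ,  0.36310584]), 'moment': array([-0.02304232, -0.05387304, -0.02972493]), 'grasp_force': 0.0, 'opening': 1.0023618840722448}
scene [[389.70600061   0.         259.7583372 ]
 [  0.         389.70600061 193.0292516 ]
 [  0.           0.           1.        ]] [1.22457342 0.48442089 1.00811508] [[-0.61602214  0.56418487 -0.54973826]
 [ 0.78772608  0.4430513  -0.42801071]
 [ 0.00208508 -0.69670724 -0.71735255]]
top [[404.56903321   0.         262.6317485 ]
 [  0.         404.56903321 184.60264233]
 [  0.           0.           1.        ]] [0.25513611 0.01438938 1.47466377] [[-0.10656368 -0.97123947  0.21292739]
 [-0.99430362  0.10454752 -0.02073939]
 [-0.00211812 -0.21392454 -0.97684789]]
```

View pics/scene0.png

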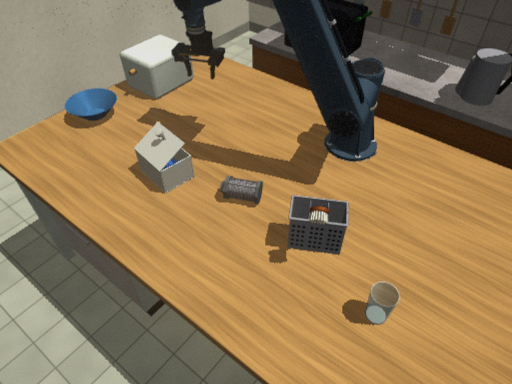

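View pics/top0.png

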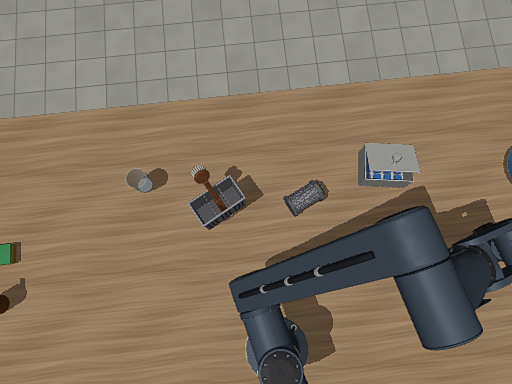

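The scene view shows the caddy at about (318,225), with the brush head at (319,213). The filter is at (242,190), the tub at (165,160) and the tumbler at (380,303). In the top view the caddy is at (218,203), the brush head at (201,174), the filter at (306,198), the tub at (390,165) and the tumbler at (142,182). I'll enlarge both views to get accurate pixel positions.

```bash
python3 - <<'E'
import cv2,numpy as np
t=cv2.imread("pics/top0.png")[150:240,180:340];s=cv2.imread("pics/scene0.png")[170:260,210:370]
f=lambda i:cv2.resize(i,None,fx=3.3,fy=3.3,interpolation=cv2.INTER_CUBIC)
t=cv2.resize(t,(800,450)[:2] if 0 else (528,297),interpolation=cv2.INTER_CUBIC);s=cv2.resize(s,(528,297),interpolation=cv2.INTER_CUBIC)
cv2.imwrite("pics/crop1.png",np.vstack([t,s]))
E
```

```text
(no output)
```

View pics/crop1.png

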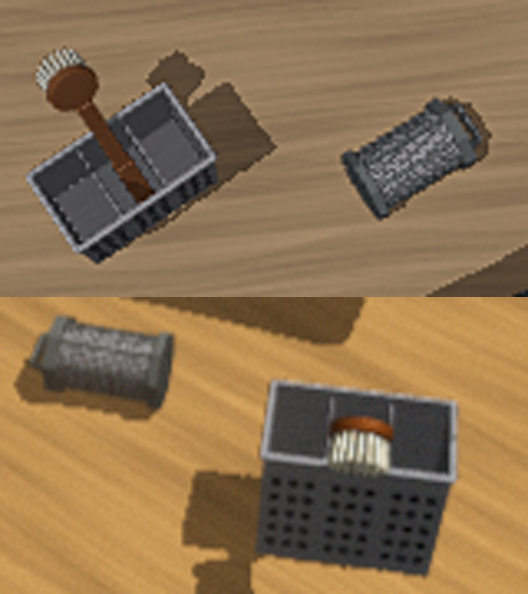

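In the enlarged top view, the caddy rim corners are at crop (30,180), (163,87), (215,157) and (82,250). The brush head is at (71,88), its handle meets the caddy floor near (135,190), and the filter mesh centre is near (412,158). In the scene crop the filter mesh centre is at (112,60) and the bristles are at (360,150).

```bash
cat > h.py <<'E'
import numpy as np
K={'top':np.array([[404.569,0,262.632],[0,404.569,184.603],[0,0,1]]),'scene':np.array([[389.706,0,259.758],[0,389.706,193.029],[0,0,1]])}
P={'top':np.array([.25513611,.01438938,1.47466377]),'scene':np.array([1.22457342,.48442089,1.00811508])}
R={'top':np.array([[-0.10656368,-0.97123947,0.21292739],[-0.99430362,0.10454752,-0.02073939],[-0.00211812,-0.21392454,-0.97684789]]),
'scene':np.array([[-0.61602214,0.56418487,-0.54973826],[0.78772608,0.4430513,-0.42801071],[0.00208508,-0.69670724,-0.71735255]])}
def ray(n,u,v):
    return R[n]@np.linalg.inv(K[n])@[u,v,1]
def hit(n,u,v,z):
    d=ray(n,u,v);return P[n]+d*(z-P[n][2])/d[2]
def proj(n,p):
    q=K[n]@(R[n].T@(np.array(p)-P[n]));return q[:2]/q[2]
E
python3 - <<'E'
from h import *
np.set_printoptions(precision=4,suppress=True)
T=lambda u,v,z:hit('top',180+u/3.3-.35,150+v/3.3-.35,z)
S=lambda u,v,z:hit('scene',210+u/3.3-.35,170+v/3.3-.35,z)
c=[T(*p,.148) for p in((30,180),(163,87),(215,157),(82,250))]
print("caddy",*c,np.mean(c,0)); print([np.linalg.norm(c[i]-c[i-1]) for i in range(4)])
c2=[S(*p,.148) for p in((272,85),(456,105),(450,183),(263,163))]
print("caddyS",np.mean(c2,0)); print([np.linalg.norm(c2[i]-c2[i-1]) for i in range(4)])
e=c[1]-c[2];ex=e/np.linalg.norm(e);y=c[0]-c[1];y/=np.linalg.norm(y)
print("ex",ex,np.degrees(np.arctan2(ex[1],ex[0])),"y-90",np.degrees(np.arctan2(-y[0],y[1])))
print("head",T(71,88,.228),"origin on handle",T(95,118,.175))
print("filter top",T(412,158,.07),T(362,185,.06),T(458,133,.06),"scene",S(112,60,.07))
print("tub",hit('top',362,186,.105),hit('top',410,188,.105),hit('top',417,172,.2),hit('top',367,146,.2),"tumbler",hit('top',145,186,0.0))
E
```

```text
caddy [0.5043 0.2375 0.148 ] [0.5859 0.0957 0.148 ] [0.5078 0.0499 0.148 ] [0.4283 0.1907 0.148 ] [0.5066 0.1435 0.148 ]
[np.float64(0.08922844558878325), np.float64(0.1635577575388945), np.float64(0.09052711422217845), np.float64(0.16172220906921111)]
caddyS [0.5127 0.1508 0.148 ]
[np.float64(0.09562562535410998), np.float64(0.16856449841873763), np.float64(0.0941118897702451), np.float64(0.1619226255195979)]
ex [0.8627 0.5057 0.    ] 30.380539655474166 y-90 29.93070615239984
head [0.5745 0.1788 0.228 ] origin on handle [0.5548 0.1643 0.175 ]
filter top [ 0.4991 -0.1573  0.07  ] [ 0.4774 -0.1015  0.06  ] [ 0.5228 -0.2115  0.06  ] scene [ 0.5202 -0.1337  0.07  ]
tub [ 0.512  -0.3561  0.105 ] [ 0.4872 -0.5199  0.105 ] [ 0.521  -0.5152  0.2   ] [ 0.6256 -0.3682  0.2   ] tumbler [0.6182 0.42   0.    ]
```

```bash
python3 -m inch '[[1,2,6,3,8.7],[3,7,12,6,8.7],[6,14,14,6,8.7],[8,19,14,6,8.7],[10,24,14,6,8.7],[11,28,14,6,8.7],[13,32,14,6,8.7],[15,37,14,6,8.7],[17,41,14,6,8.7],[18,45,14,6,8.7]]'; python3 -m inch '[[2,4,0,0,8.7],[4,8,0,0,8.7],[5,12,0,0,8.7],[7,16,0,0,8.7],[9,20,0,0,8.7],[9,24,0,0,8.7],[9,27,0,0,8.7],[9,27.5,0,0,8.7],[9,27.5,0,0,8.7]]'
python3 - <<'E'
from rig import readout, cams
import cv2,numpy as np
s=readout.read_state();c=cams.capture("wrist");cv2.imwrite("pics/w1.png",c["image"])
np.savez("w1.npz",p=s["position"],R=s["tcp_rot"],K=c["intrinsics"],T=c["tool_from_camera"]);print(s["joint_positions"],s["tcp_rot"],c["tool_from_camera"],c["intrinsics"])
E
```

```text
time_s: 0.93
position: [0.3927, -0.2323, 0.3577]
tcp_rot: [[0.865, 0.502, 0.0], [0.502, -0.865, -0.0], [0.0, 0.0, -1.0]]
force: [0.7, -0.1, 0.5]
opening: 1.004
grasp_force: 0.0
time_s: 1.68
position: [0.4818, 0.0431, 0.3572]
tcp_rot: [[0.862, 0.507, -0.001], [0.507, -0.862, 0.0], [-0.001, -0.001, -1.0]]
force: [-0.1, -0.6, 0.9]
opening: 1.002
grasp_force: 0.0
[-8.15755186e+00  1.07539074e+01  9.06443225e+01  1.18511829e-04
  7.86695933e+01  5.13906618e+01] [[ 8.62055608e-01  5.06812348e-01 -1.17147154e-03]
 [ 5.06812860e-01 -8.62056086e-01  1.69974643e-04]
 [-9.23728920e-04 -7.40244435e-04 -9.99999299e-01]] [[-1.23795422e-04 -9.53940553e-01 -2.99995677e-01  8.34918272e-02]
 [ 9.99999200e-01  2.59509561e-04 -1.23785790e-03 -5.39320747e-04]
 [ 1.25869459e-03 -2.99995590e-01  9.53939758e-01 -1.61251573e-01]
 [ 0.00000000e+00  0.00000000e+00  0.00000000e+00  1.00000000e+00]] [[303.03525115   0.         251.33916679]
 [  0.         303.03525115 186.87019767]
 [  0.           0.           1.        ]]
```

View pics/w1.png

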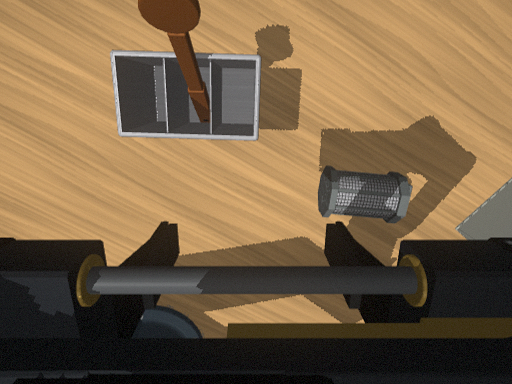

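The wrist view shows the caddy rim corners at (113,53), (260,56), (257,138) and (120,136). The handle runs from (203,118) up to the neck at about (177,38), with the head at (169,8). The filter mesh centre is at about (367,194).

```bash
cat >> h.py <<'E'
def whit(f,u,v,z):
    w=np.load(f);T=w['T'];d=w['R']@T[:3,:3]@np.linalg.inv(w['K'])@[u,v,1];o=w['p']+w['R']@T[:3,3]
    return o+d*(z-o[2])/d[2]
E
python3 - <<'E'
from h import *
np.set_printoptions(precision=4,suppress=True)
c=[whit('w1.npz',*p,.148) for p in((113,53),(260,56),(257,138),(120,136))]
print(np.mean(c,0),[np.linalg.norm(c[i]-c[i-1]) for i in range(4)])
y=c[0]-c[1];print("y-90",np.degrees(np.arctan2(-y[0],y[1])))
print("neck",whit('w1.npz',176,36,.173),"head",whit('w1.npz',169,8,.23),"floor end",whit('w1.npz',203,112,.03))
print("filter",whit('w1.npz',367,194,.07),[whit('w1.npz',*p,.06)for p in((324,192),(407,197))])
E
```

```text
[0.5095 0.1475 0.148 ] [np.float64(0.09313770145347189), np.float64(0.16551588451959748), np.float64(0.09231638702764436), np.float64(0.16689539613600612)]
y-90 29.354017956785558
neck [0.5608 0.1811 0.173 ] head [0.5759 0.1799 0.23  ] floor end [0.488  0.1363 0.03  ]
filter [ 0.5128 -0.1466  0.07  ] [array([ 0.4799, -0.0908,  0.06  ]), array([ 0.5403, -0.2101,  0.06  ])]
```

```bash
python3 -m inch '[[2,4,0,0,8.7],[4,7,0,0,8.7],[6,10,0,0,8.7],[7.5,12.5,0,0,8.7],[7.5,12.5,0,0,8.7],[7.5,12.5,0,0,8.7]]'; python3 -m inch '[[0,0,0,0,8.7]]'
```

```text
time_s: 2.23
position: [0.5582, 0.1646, 0.3567]
tcp_rot: [[0.865, 0.502, -0.001], [0.502, -0.865, -0.001], [-0.002, 0.0, -1.0]]
force: [0.1, 0.3, -0.5]
opening: 0.999
grasp_force: 0.0
time_s: 2.32
position: [0.5573, 0.1638, 0.357]
tcp_rot: [[0.866, 0.501, -0.001], [0.501, -0.866, -0.001], [-0.002, 0.0, -1.0]]
force: [0.3, -0.7, 0.2]
opening: 1.005
grasp_force: 0.0
```

```bash
python3 -m inch '[[0,0.6,-3,0,8.7],[0,0.6,-6,0,8.7],[0,0.6,-9,0,8.7],[0,0.6,-12,0,8.7],[0,0.6,-14.5,0,8.7],[0,0.6,-16,0,8.7],[0,0.6,-16,0,8.7]]'
python3 - <<'E'
from rig import readout, cams
import cv2,numpy as np
s=readout.read_state();c=cams.capture("wrist");print(s["force"],s["position"])
d=cams.capture("scene")["image"][140:270,230:400]
cv2.imwrite("pics/w2.png",np.vstack([c["image"][:290],cv2.resize(d,(393,300),interpolation=3)[:, :] if 0 else cv2.copyMakeBorder(cv2.resize(d,(393,300),interpolation=2),0,0,0,119,0)]))
E
```

```text
time_s: 2.9
position: [0.5544, 0.1692, 0.1942]
tcp_rot: [[0.866, 0.5, -0.009], [0.5, -0.866, -0.001], [-0.008, -0.003, -1.0]]
force: [-1.0, -0.2, -0.2]
opening: 1.003
grasp_force: 0.0
[-0.98231597 -0.18335089 -0.19460603] [0.55435843 0.16918752 0.19418922]
```

View pics/w2.png

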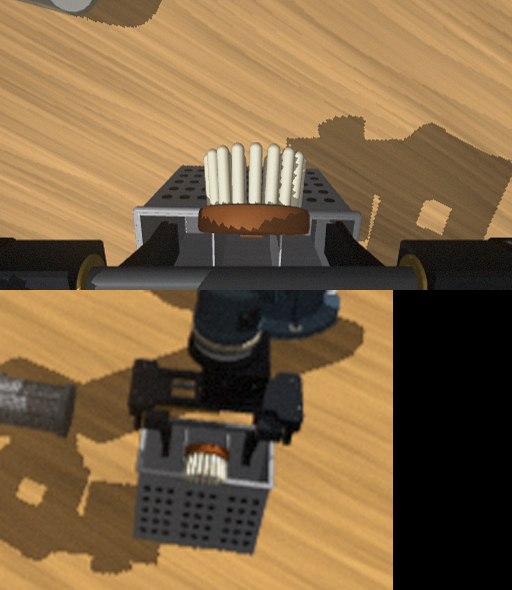

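The top part shows the brush head centred between the fingers, at (253,218). The scene part shows the head just under the palm, clear of it. I'll go down about 1 cm and close.

```bash
python3 -m inch '[[0.2,0.1,-0.5,0,8.7],[0.2,0.1,-1,0,8.7],[0.2,0.1,-1,0,8.7]]'; python3 -m inch '[[0,0,0,0,4],[0,0,0,0,2],[0,0,0,0,0],[0,0,0,0,0],[0,0,0,0,0],[0,0,0,0,0],[0,0,0,0,0],[0,0,0,0,0],[0,0,0,0,0],[0,0,0,0,0]]'
```

```text
time_s: 3.25
position: [0.5597, 0.1726, 0.1878]
tcp_rot: [[0.865, 0.502, 0.001], [0.502, -0.865, 0.0], [0.001, 0.0, -1.0]]
force: [-0.1, 0.1, -0.3]
opening: 1.002
grasp_force: 0.0
time_s: 4.08
position: [0.5589, 0.1727, 0.1874]
tcp_rot: [[0.865, 0.503, -0.001], [0.503, -0.865, -0.0], [-0.001, -0.001, -1.0]]
force: [-1.6, -0.4, 0.5]
opening: 0.328
grasp_force: 0.8
```

```bash
python3 -m inch '[[0,0,0,0,0],[0,0,0,0,0],[0,0,0,0,0],[0,0,0,0,0],[0,0,0,0,0],[0,0,0,0,0]]'
```

```text
time_s: 4.58
position: [0.5592, 0.1728, 0.1874]
tcp_rot: [[0.865, 0.502, -0.001], [0.502, -0.865, 0.0], [-0.0, -0.0, -1.0]]
force: [-1.1, -0.3, -0.9]
opening: 0.198
grasp_force: 30.9
```

```bash
python3 -m inch '[[0.2,0.1,0.7,0,0],[0.5,0.3,2,0,0],[0.9,0.5,4,0,0],[1.2,0.7,6.5,0,0],[1.4,0.8,9,0,0],[1.6,0.9,12,0,0],[1.8,1,15,0,0],[1.8,1,18,0,0],[1.8,1,19.5,0,0],[1.8,1,19.5,0,0]]'; python3 -m inch '[[0,0,0,0,0],[0,0,0,0,0]]'
python3 - <<'E'
from rig import readout, cams
import cv2,numpy as np
d=cams.capture("scene")["image"][60:280,200:420]
e=cams.capture("top")["image"][100:280,130:350]
w=cams.capture("wrist")["image"]
a=np.hstack([cv2.resize(d,(400,400)),cv2.resize(e,(400,327),interpolation=2).__getitem__(slice(None)) if 0 else cv2.copyMakeBorder(cv2.resize(e,(400,327)),0,73,0,0,0)])
cv2.imwrite("pics/l1.png",a)
E
```

```text
time_s: 5.42
position: [0.5802, 0.1834, 0.3884]
tcp_rot: [[0.864, 0.503, 0.012], [0.503, -0.864, 0.002], [0.011, 0.005, -1.0]]
force: [0.4, -0.1, 0.5]
opening: 0.199
grasp_force: 31.0
time_s: 5.58
position: [0.5767, 0.1827, 0.3812]
tcp_rot: [[0.865, 0.503, -0.002], [0.503, -0.865, -0.0], [-0.002, -0.001, -1.0]]
force: [0.7, -0.1, -0.9]
opening: 0.2
grasp_force: 31.0
```

View pics/l1.png

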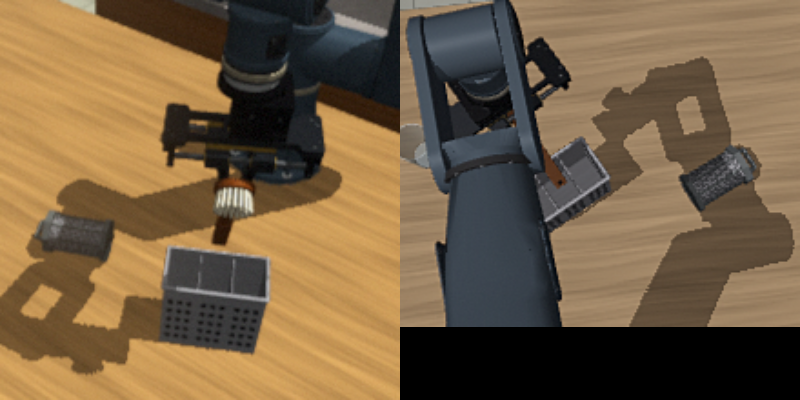

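The brush is out, with its handle end at crop (220,240), clear above the caddy, and its lean unchanged. Next I'll lower the handle end onto free worktop and sweep the gripper forward, so the brush pivots level between the pads.

```bash
python3 -m inch '[[2,-3,0,0,0],[4,-6,0,0,0],[6,-9.5,0,0,0],[8,-12.5,0,0,0],[10,-15,0,0,0],[11,-16.4,-3,0,0],[11,-16.4,-7,0,0],[11,-16.4,-11,0,0],[11,-16.4,-14,0,0],[11,-16.4,-15.5,0,0]]'; python3 -m inch '[[0,0,0,0,0],[0,0,0,0,0]]'
python3 - <<'E'
from rig import readout, cams
import cv2,numpy as np
d=cams.capture("scene")["image"]
cv2.imwrite("pics/l2.png",cv2.resize(d[80:280,150:400],(750,600)))
E
```

```text
time_s: 6.57
position: [0.6837, 0.0188, 0.2204]
tcp_rot: [[0.865, 0.502, -0.012], [0.502, -0.865, 0.002], [-0.009, -0.007, -1.0]]
force: [-0.5, 0.1, -0.8]
opening: 0.199
grasp_force: 31.0
time_s: 6.73
position: [0.6867, 0.0188, 0.2256]
tcp_rot: [[0.865, 0.502, -0.004], [0.502, -0.865, 0.001], [-0.003, -0.002, -1.0]]
force: [0.4, -0.6, 0.2]
opening: 0.2
grasp_force: 31.0
```

View pics/l2.png

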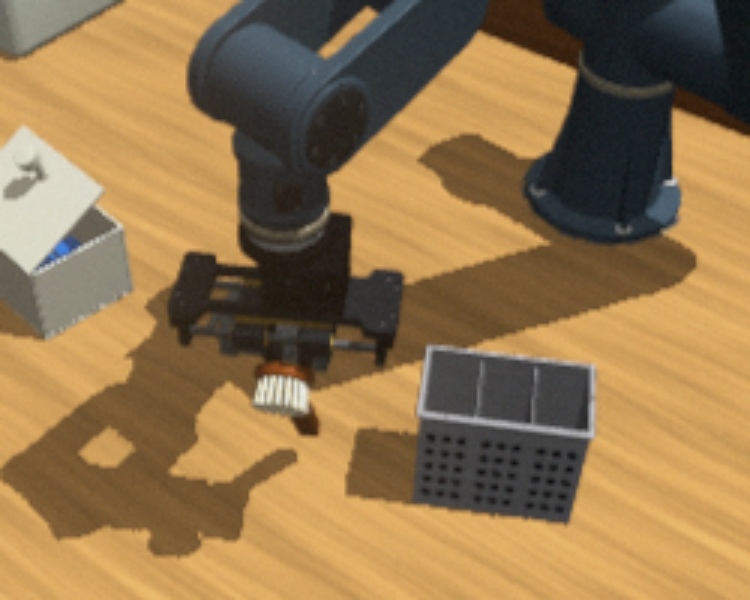

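The handle end is at crop (307,430), still a few centimetres above the worktop, with free space all round. Now the sweep.

```bash
python3 -m inch '[[0,0,-2,0,0],[0.3,0.2,-3.7,0,0],[1.6,0.9,-4.7,0,0],[3,1.7,-5.7,0,0],[4.2,2.4,-6.7,0,0],[5.3,3.1,-7.8,0,0],[6.4,3.7,-9.1,0,0],[7.4,4.3,-10.5,0,0],[8.2,4.7,-12,0,0],[8.8,5.1,-13.5,0,0]]'; python3 -m inch '[[0,0,0,0,0],[0,0,0,0,0]]'
python3 - <<'E'
from rig import readout, cams
import cv2,numpy as np
d=cams.capture("scene")["image"];w=cams.capture("wrist")["image"]
cv2.imwrite("pics/l3.png",np.vstack([cv2.resize(d[120:260,200:400],(500,350)),cv2.resize(w,(333,250)).__getitem__(slice(None)) if 0 else cv2.copyMakeBorder(cv2.resize(w,(333,250)),0,0,0,167,0)]))
E
```

```text
time_s: 7.62
position: [0.7794, 0.0705, 0.096]
tcp_rot: [[0.864, 0.503, 0.009], [0.503, -0.864, 0.0], [0.008, 0.004, -1.0]]
force: [1.9, 0.7, 2.7]
opening: 0.203
grasp_force: 30.0
time_s: 7.78
position: [0.7756, 0.0699, 0.0927]
tcp_rot: [[0.864, 0.503, -0.0], [0.503, -0.864, -0.001], [-0.0, 0.0, -1.0]]
force: [-1.0, -0.2, -0.0]
opening: 0.195
grasp_force: 30.0
```

View pics/l3.png

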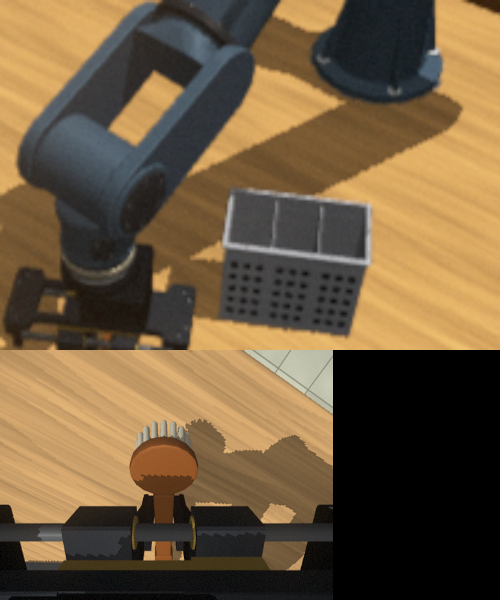

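The sweep worked. In the wrist view the head is at crop (164,465), now pitched far forward, roughly 25° from level. I'll finish by pressing the handle lightly on the caddy rim.

```bash
python3 -m inch '[[0,0,4,0,0],[0,0,8,0,0],[0,0,12,0,0],[0,0,16,0,0],[0,0,19,0,0],[-2,3.5,19,0,0],[-4,7,19,0,0],[-6,11,19,0,0],[-8,14.5,19,0,0],[-9.6,17.5,19,0,0]]'; python3 -m inch '[[0,0,0,0,0],[0,0,0,0,0]]'
```

```text
time_s: 8.72
position: [0.6773, 0.2464, 0.284]
tcp_rot: [[0.865, 0.502, 0.0], [0.502, -0.865, 0.001], [0.001, -0.001, -1.0]]
force: [0.8, 0.5, -0.7]
opening: 0.199
grasp_force: 30.0
time_s: 8.88
position: [0.6779, 0.2467, 0.284]
tcp_rot: [[0.863, 0.506, 0.001], [0.506, -0.863, -0.0], [0.001, 0.001, -1.0]]
force: [-0.3, -0.3, -0.3]
opening: 0.201
grasp_force: 30.0
```

```bash
python3 -m inch '[[0,0,-3,0,0],[0,0,-5,0,0],[0,0,-6.3,0,0],[0,0,-7.3,0,0],[0,0,-8.3,0,0],[0,0,-9.2,0,0],[0,0,-10,0,0],[0,0,-10,0,0]]'
```

```text
time_s: 9.55
position: [0.679, 0.2441, 0.181]
tcp_rot: [[0.865, 0.502, -0.002], [0.502, -0.865, -0.001], [-0.002, -0.0, -1.0]]
force: [0.3, -0.7, 1.2]
opening: 0.199
grasp_force: 30.0
```

```bash
python3 -m inch '[[0,0,-0.5,0,0],[0,0,-1,0,0],[0,0,-1.6,0,0],[0,0,-1.6,0,0],[0,0,-1.6,0,0]]'
python3 - <<'E'
from rig import readout, cams
import cv2,numpy as np
d=cams.capture("scene")["image"];s=readout.read_state();c=cams.capture("wrist");w=c["image"]
np.savez("w4.npz",p=s["position"],R=s["tcp_rot"],K=c["intrinsics"],T=c["tool_from_camera"])
cv2.imwrite("pics/l4.png",np.vstack([cv2.resize(d[130:310,230:450],(512,419))[:300],w[50:340]]))
E
```

```text
time_s: 9.97
position: [0.679, 0.2448, 0.1661]
tcp_rot: [[0.864, 0.503, -0.001], [0.503, -0.864, -0.0], [-0.001, -0.0, -1.0]]
force: [-0.8, -0.8, 1.6]
opening: 0.202
grasp_force: 30.0
```

View pics/l4.png

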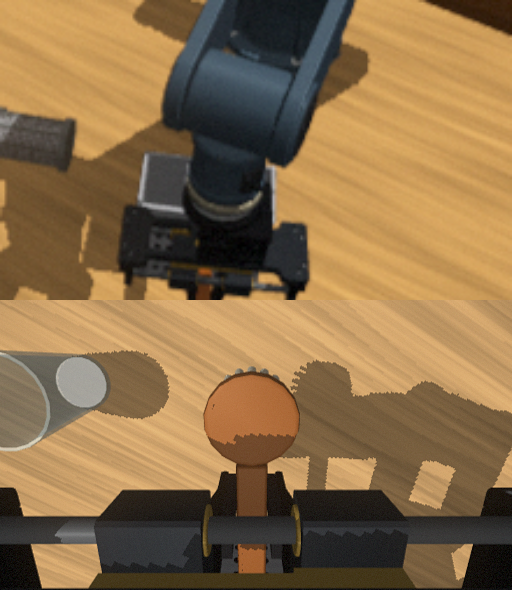

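The scene part shows the caddy unmoved. In the wrist part the head is seen square from above at (252,420), so the brush is close to level, with the tips about 43 mm ahead of the TCP. Now I'll lift it and carry it over the filter.

```bash
python3 -m inch '[[0,0,2,0,0],[0,0,5,0,0],[0,0,8,0,0],[-1.5,-3,10,0,0],[-3,-6,10,0,0],[-4.5,-9,10,0,0],[-6,-12,10,0,0],[-7.5,-15,10,0,0],[-9,-18,10,0,0],[-10.5,-21,10,0,0]]'; python3 -m inch '[[-1.5,-3,0,0,0],[-3,-6,0,0,0],[-4.5,-9,0,0,0],[-6,-12,0,0,0],[-7.5,-15,0,0,0],[-9,-18,0,0,0],[-10,-20,0,0,0],[-10.5,-21,0,0,0],[-10.5,-21,0,0,0],[-10.5,-21,0,0,0]]'
python3 - <<'E'
from rig import readout, cams
import cv2,numpy as np
d=cams.capture("scene")["image"];w=cams.capture("wrist")["image"];print(readout.read_state()["position"])
cv2.imwrite("pics/l5.png",np.vstack([cv2.resize(d[100:240,140:350],(512,341))[:310],w[50:330]]))
E
```

```text
time_s: 10.9
position: [0.5734, 0.0337, 0.2667]
tcp_rot: [[0.864, 0.503, 0.001], [0.503, -0.864, 0.0], [0.001, 0.0, -1.0]]
force: [1.0, 0.0, -1.5]
opening: 0.199
grasp_force: 30.0
time_s: 11.73
position: [0.4696, -0.1749, 0.2666]
tcp_rot: [[0.865, 0.501, 0.001], [0.501, -0.865, 0.001], [0.001, -0.0, -1.0]]
force: [0.3, 0.3, -0.8]
opening: 0.201
grasp_force: 30.0
[ 0.46992742 -0.17400886  0.26655459]
```

View pics/l5.png

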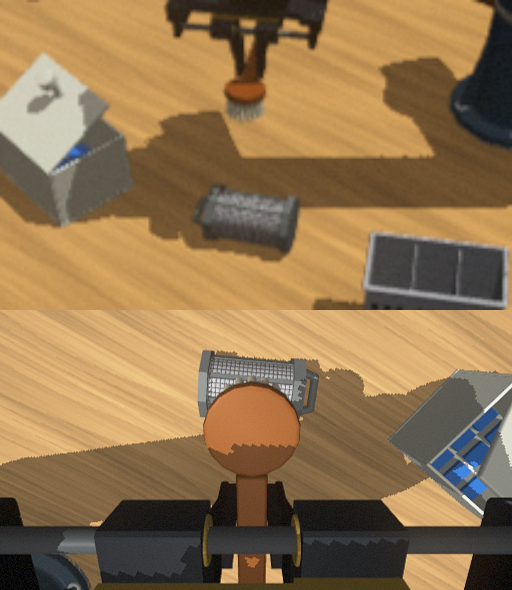

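The head is unchanged in the grip, at (252,430), so it has not slipped. The filter is below it: in the wrist part its collars are centred near (206,383) and (300,388). In the scene part its mesh centre is near (248,217), with the bristle face at (245,113).

```bash
python3 - <<'E'
from h import *
from rig import readout
np.set_printoptions(precision=4,suppress=True)
s=readout.read_state();w=dict(np.load('w1.npz'));w['p']=s['position'];w['R']=s['tcp_rot'];np.savez('w5.npz',**w)
print("filter wrist",whit('w5.npz',253,126,.05))
g=lambda u,v,z:hit('scene',140+u*210/512,100+v*140/341,z)
print("scene mesh",g(248,217,.055),"tips",g(245,113,.234), "expected tips",s['position']+s['tcp_rot'][:,0]*.044)
E
```

```text
filter wrist [ 0.5078 -0.153   0.05  ]
scene mesh [ 0.5176 -0.1447  0.055 ] tips [ 0.5082 -0.1504  0.234 ] expected tips [ 0.5079 -0.1519  0.2666]
```

The tips line up with the filter centre to within about 5 mm. I'll lower to roughly 6 cm above its top.

```bash
python3 -m inch '[[0.1,0,-2,0,0],[0.2,0.1,-4,0,0],[0.2,0.1,-6,0,0],[0.2,0.1,-8,0,0],[0.2,0.1,-9,0,0],[0.2,0.1,-9,0,0],[0.2,0.1,-9,0,0],[0.2,0.1,-9,0,0],[0.2,0.1,-9,0,0],[0.2,0.1,-9,0,0]]'
python3 - <<'E'
from rig import readout, cams
import cv2,numpy as np
d=cams.capture("scene")["image"];w=cams.capture("wrist")["image"]
cv2.imwrite("pics/l6.png",np.vstack([cv2.resize(d[100:240,140:350],(512,341))[:310],w[50:330]]))
E
```

```text
time_s: 12.67
position: [0.4722, -0.1743, 0.1775]
tcp_rot: [[0.864, 0.503, 0.002], [0.503, -0.864, -0.001], [0.001, 0.002, -1.0]]
force: [-0.0, 0.3, -0.8]
opening: 0.206
grasp_force: 30.0
```

View pics/l6.png

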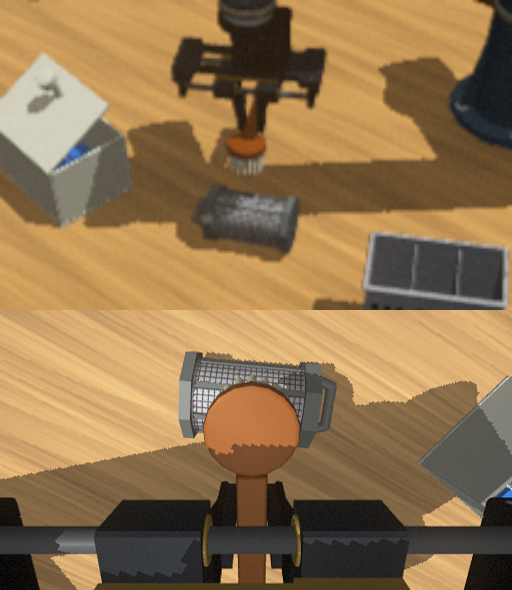

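The brush is level with its bristles at crop (246,170), centred above the filter at (248,217) with a clear gap, and everything else is undisturbed. Handing in.

```bash
python3 -c "
from rig import bot
print(bot.hand_in())"
```

```text
the job is handed in; nothing more can be done
None
```

I handed the job in at about 13 s with the brush held level, bristles down, about 6 cm above the middle of the filter by my estimate; nothing else had visibly moved, and the hand-in gave no verdict.

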